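# Start the last coach screw of a gate corner by hand

### The arm

A 6-joint arm with a two-finger parallel gripper is mounted at the origin on a cart in front of the work surface, level with it; the furniture and walls round the work are solid. World frame = base frame: x ahead of the robot, y to its left, z up, the work surface at z = 0. Lengths are in m, angles in rad, forces in N, time in s.
With the tool pointing down it reaches from about 0.35 to 0.85 m from the base axis. Payload 8.1 kg.
Tool frame: the origin (TCP) lies midway between the tips of the shut fingers; the grasp point (between the pads) lies 19 mm behind it (robot.grip_point_offset is the distance from the TCP to the grasp point, in m); z points along the fingers, y is the line along which they close (so a half turn about z gives the same grasp; the last joint's range is limited). The gripper opens to 93 mm and grips with 3 to 60 N. Pads are 15 mm wide; open, the fingers measure 128 mm over their backs; the gripper's body (75 mm by 188 mm) begins 65 mm behind the grasp point.
Start: joints at [-1.28, 0.13, 1.488, -0, 1.523, -0.085], TCP at [0.22, -0.558, 0.219] pointing down, gripper open.
Joint ranges: [-2.96, 2.96], [-0.89, 2.26], [0.02, 2.5], [-1.34, 4.48], [0, 2.73], [-2.66, 2.66]. Speed limits (rad/s): [2.39, 2.39, 2.79, 3.14, 3.14, 3.14].

### API

Orientations are given as a rotation vector (axis times angle).
In Python, from plant import robot, read_camera, job gives the robot as it stands.
- The arm moves only by the shell command python3 -m inch 'ROWS' [FORCE]. ROWS is JSON, one flat list of numbers, 5 for each row, row after row: the shift along the world's x, y, z in mm, then the turn about the world's z in degrees, then the opening in per cent of the stroke, from 0 (shut) to 100 (fully open). In form: [dx, dy, dz, yaw, hand, dx, dy, dz, yaw, hand, ...]. A call has 1 to 10 rows; each row is the pose to reach, as a shift and turn from the pose commanded when the call began; what a row does not reach only later rows make up. A row lasts 1/12 s, in which the tool goes at most 41.7 mm and 7.16 degrees, less where a joint would pass 70% of its speed; a pose out of reach is approached as far as the arm can. A call with a gripper value outside its range is refused whole. The fingers move at their own pace and stop on an object; FORCE is the grip in N (left out, the last holds). Time passes only in rows, so rows that repeat a pose let the fingers close. It gives the time, the measured TCP pose, the force, the opening and the grip force at its end, in the units of the state.
- robot.read_state(): the state, without advancing time (a new reading comes with each control period).
- read_camera(name): name is "scene" or "top"; returns a dict with "image" (480x640x3 uint8, blue, green, red), "K" (3x3 intrinsics, pixels), "extrinsics" (4x4, takes a point from world to camera coordinates). Camera axes: x right, y down, z forward; pixel columns grow to the right and rows downward; lengths in m; the calibration is good to about 2 mm. A picture is of the moment at which its call begins. There is no depth.
- job.close_job(): hands the job in; it is judged then, once.
The state is a dict: "t": time; "q": joint angles; "dq": joint speeds; "joint_torque": joint torques, N m; "tool_pos": TCP position; "orientation": TCP orientation; "force": force on the tool from outside, world axes, zero at the start; "wrist_torque": the same for the moment, N m; "opening": finger opening in m; "gripper_force": force on a finger pad.
Only numpy, scipy, OpenCV 4.12 (cv2) and the standard library are available. Lean on these libraries where they do the work, as an engineer would, in place of code of your own. Each camera call takes 0.05 s, during which the arm holds its last target. There are 200 camera calls.

### The job

Start the last coach screw of the gate corner by hand, so that the power tool can run it in later: lift the blue nut driver out of its wooden stand, seat it over the standing screw's hexagon head, and lean on it firmly but not roughly while you turn clockwise, so that the screw bites instead of spinning in its pilot hole. Give it a good half turn of bite, then stand the driver back upright in the bore it came from and let go, without disturbing the tape measure.

Things in the scene. Friction and masses are not known exactly. Their poses are not given: they have to be found in the camera images.
- gate_corner: Corner of a timber gate frame, fixed: two pale 70 mm wide timbers on a thin dark mat, joined by a grey steel L-plate whose top is 52 mm above the bench. Origin on the bench, straight below the standing screw; z up. One timber runs along y (140 mm to +y, 170 mm to -y), the other leaves its +y end along +x. Four screws are home (heads 13 mm high), the nearest 54 mm to +y of the standing one.
- screw_head (a point): Centre of the top of the standing screw's head, 79 mm above the bench at the start. Zinc hexagon 17 mm across flats, 8 mm high, flats facing +-x (and every 60 degrees from there), its top domed by 3 mm more to a flat 11 mm wide; below it a flange 24 mm wide, 2 mm thick, whose underside starts 14 mm above the plate. z up along the screw's axis. Turns with the screw.
- coach_screw: The standing screw without its turning; origin on its axis at the flange's underside, z up. The pilot hole keeps it upright. It feeds 5 mm deeper per clockwise turn (seen from above) while pushed down with more than some 9 to 13 N; with less it spins without going deeper. Biting, it resists with about 0.15 N m. 15 to 20 N is a good push; over 40 N bends it.
- screw_turn (a joint): How far the standing screw has been turned clockwise seen from above, rad, 0 at the start; spinning without bite counts as well.
- nut_driver: The nut driver, 135 mm long, 180 g, standing upright in its stand; origin at the centre of its mouth (lower end), z up along it. Blue six-sided handle, shaft 12 mm thick, round steel socket 27 mm wide and 24 mm high.
- driver_grip (a point): Centre of the nut driver's handle, 96 mm above its mouth; z up along the driver. The handle is a hexagon 28 mm across flats, flats facing +-x (and every 60 degrees from there), flat from 68 to 124 mm above the mouth.
- driver_mouth (a point): Centre of the nut driver's mouth. Inside is a hexagon socket 18 mm across flats, flats facing the same ways as the handle's. When seated, the head's top meets the socket's floor and the mouth is 10.5 mm below the head's top. It fits at every 60 degrees, with about 6 degrees of play either way; the dome guides it on if it is off centre by up to 3 mm.
- stand_bore (a point): Centre of the floor of the bore in which the nut driver stands, 12 mm above the bench; z up. The bore is 32 mm wide and 28 mm deep, in a fixed wooden block 70 x 110 mm, 40 mm high; the driver's mouth rests on this floor. Three small sockets stand 13 mm proud on the block, 55 mm to +y of the bore.
- tape_measure: Yellow tape measure, 41 x 86 x 66 mm, loose, to be left alone; origin at the centre of its underside.

How it is judged:
On the way, in this order (a step that is already met when the one before it is completed fails the run):
1. the driver is seated over the standing screw's head (horizontal distance between driver_mouth and screw_head below 0.003 m and z of driver_mouth in the frame of screw_head below -0.008 m and angle between driver_mouth's own z axis and vertical below 0.12 rad), for 0.1 s.
2. turned with the driver, the screw has bitten and gone in by nearly half a turn of its thread (z of coach_screw in the frame of gate_corner below 0.0639 m and horizontal distance between driver_mouth and screw_head below 0.004 m), for 0.1 s.
At the end, for the whole second after the job is handed in: The screw has gone at least 2.1 mm deeper than at the start (nearly half a turn of bite), and the nut driver stands at rest in its bore, within 6 mm of the centre, its mouth within 5 mm of the bore's floor, upright within 7 degrees, released (z of coach_screw in the frame of gate_corner below 0.0639 m and horizontal distance between driver_mouth and stand_bore below 0.006 m and z of driver_mouth in the frame of stand_bore below 0.005 m and angle between driver_mouth's own z axis and vertical below 0.12 rad and linear speed of nut_driver below 0.02 m/s); the robot touches nothing.
It fails at once if the screw is pressed with more than 40 N, which bends it (contact force between socket_floor and coach_screw above 40 N).
It fails at once if the screw has spun more than 2.5 rad without biting even 0.8 mm deep, which reams out its pilot hole (value of joint screw_turn above 2.5 rad and z of coach_screw in the frame of gate_corner above 0.0652 m).
It fails at once if the nut driver is tipped over or dropped (angle between driver_mouth's own z axis and vertical above 0.7 rad).
It fails at once if the tape measure is moved more than 20 mm (distance of tape_measure from where it was at the start of the episode above 0.02 m).
It also fails if it takes over 54 s, if anything falls off the work surface, if the arm or the gripper's body presses on something with over 40 N, if the wrist force passes 120 N, or if a joint passes its speed limit or range.

## Working session

There is one attempt and no reset: what is moved stays moved. The work goes in short steps, Python scripts to look and compute and a shell command to move; the robot and the scene stay as the last step left them, time stands still between calls to the robot, and variables do not carry over. Pictures are saved under pics/ and viewed, at most 10 in all, crops included, and the job is handed in when it is done.

```bash
mkdir -p pics; ls; python3 - <<'E'
from plant import robot, read_camera, job
import cv2
for n in ("scene","top"):
    c=read_camera(n); cv2.imwrite(f"pics/{n}0.png",c["image"]); print(n,c["K"].tolist(),c["extrinsics"].round(4).tolist())
s=robot.read_state(); print(s["t"],s["tool_pos"],s["orientation"],s["opening"],s["force"],robot.grip_point_offset)
E
```

```text
pics
scene [[495.15734966966454, 0.0, 320.64056413191054], [0.0, 495.15734966966454, 236.08137061716707], [0.0, 0.0, 1.0]] [[-0.8727, -0.4883, 0.0047, 0.4899], [-0.2752, 0.4839, -0.8307, 0.1475], [0.4033, -0.7262, -0.5567, 0.8141], [0.0, 0.0, 0.0, 1.0]]
top [[452.4960361952296, 0.0, 313.6225680098775], [0.0, 452.4960361952296, 239.15912445752673], [0.0, 0.0, 1.0]] [[-0.0195, -0.9998, 0.004, 0.1354], [-0.9738, 0.0181, -0.2267, 0.5031], [0.2266, -0.0083, -0.9739, 0.8572], [0.0, 0.0, 0.0, 1.0]]
0.1 [ 0.22009977 -0.55760908  0.21770909] [-3.08464561e+00 -5.86622417e-01  2.58895479e-04] 0.09305560169074015 [0.0165051  0.48374591 0.39896842] 0.0188
```

View pics/scene0.png

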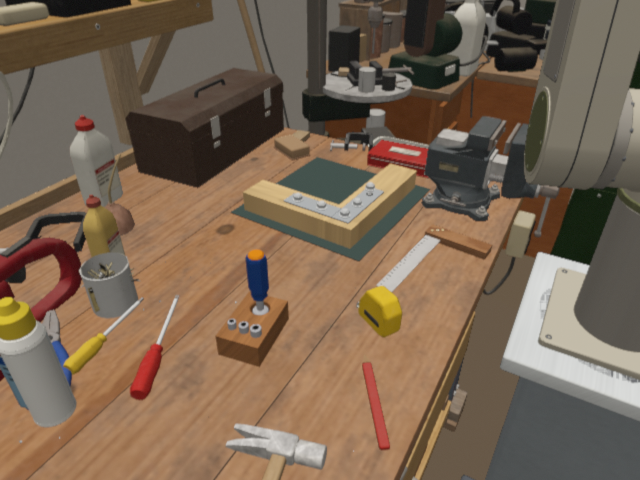

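View pics/top0.png

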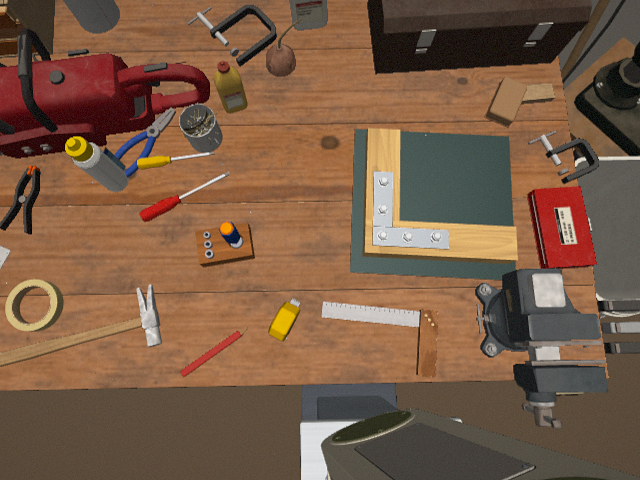

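```bash
python3 - <<'E'
import cv2,numpy as np
s=cv2.imread("pics/scene0.png");t=cv2.imread("pics/top0.png")
def c(i,x,y,w,h):return cv2.resize(i[y:y+h,x:x+w],(400,300),interpolation=cv2.INTER_CUBIC)
# 5x: 80x60
a=np.vstack([np.hstack([c(s,305,170,80,60),c(t,365,205,100,75)]),np.hstack([c(s,210,240,120,90),c(t,190,210,80,60)])])
cv2.imwrite("pics/crop1.png",a)
E
```

```text
(no output)
```

View pics/crop1.png

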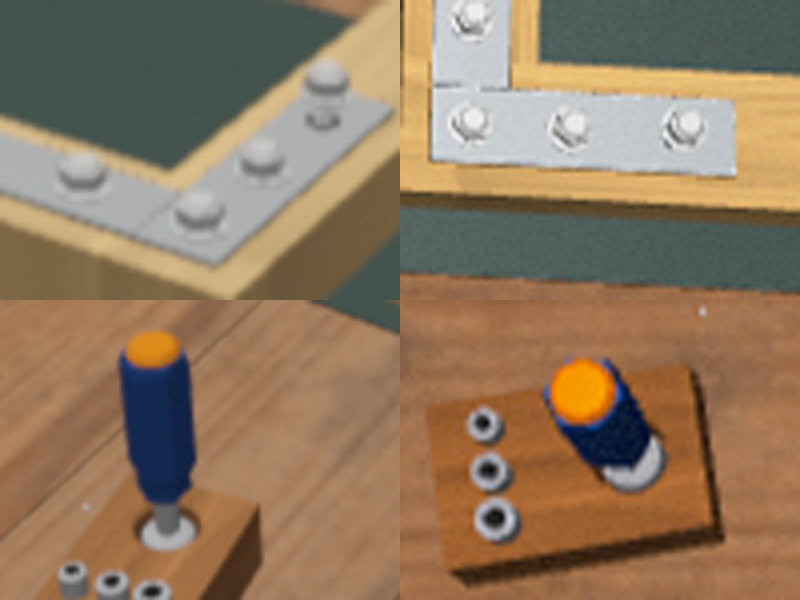

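The pictures show the driver (orange cap at about scene (256,255), top (230,229)), the stand, and the standing screw at scene (370,184), top (437,236), which is the rightmost on the plate. Next I measure positions and zoom in on the hexagons.

```bash
cat > h.py <<'E'
from plant import robot, read_camera, job
import cv2,numpy as np
from scipy.spatial.transform import Rotation as R
def ray(c,p):
    E=c["extrinsics"];d=E[:3,:3].T@np.linalg.solve(c["K"],[p[0],p[1],1.]);o=-E[:3,:3].T@E[:3,3];return o,d
def onz(c,p,z): o,d=ray(c,p);return o+d*(z-o[2])/d[2]
def tri(cs,ps):
    A=np.zeros((3,3));b=np.zeros(3)
    for c,p in zip(cs,ps):
        o,d=ray(c,p);d/=np.linalg.norm(d);M=np.eye(3)-np.outer(d,d);A+=M;b+=M@o
    return np.linalg.solve(A,b)
def proj(c,P):
    q=c["K"]@(c["extrinsics"]@np.r_[P,1.])[:3];return q[:2]/q[2]
def mask(img,lo,hi,roi=None):
    m=cv2.inRange(cv2.cvtColor(img,cv2.COLOR_BGR2HSV),lo,hi)
    if roi: k=np.zeros_like(m);x,y,w,h=roi;k[y:y+h,x:x+w]=1;m*=k
    return m
def cen(m):
    n,_,s,c=cv2.connectedComponentsWithStats(m);i=1+np.argmax(s[1:,4]);return c[i],s[i]
def state():
    s=robot.read_state();r=R.from_rotvec(s["orientation"]).as_matrix()
    print("t%.2f"%s["t"],"tcp",(s["tool_pos"]*1e3).round(1),"yawY",np.degrees(np.arctan2(r[1,1],r[0,1])).round(1),"tilt",np.degrees(np.arccos(-r[2,2])).round(2),"F",s["force"].round(1),"T",s["wrist_torque"].round(2),"q",s["q"].round(2),"op",round(s["opening"]*1e3,1),"g",round(s["gripper_force"],1))
E
python3 - <<'E'
from h import *
S,T=read_camera("scene"),read_camera("top")
a=[cen(mask(c["image"],(8,150,120),(22,255,255),r)) for c,r in((S,(235,240,45,40)),(T,(215,215,35,40)))]
print(a); P=tri((S,T),[x[0] for x in a]);print("cap",P,onz(S,a[0][0],.147),onz(T,a[1][0],.147))
sp=(370,183.6),(437,235.8)
print("screw",tri((S,T),sp),onz(S,sp[0],.079),onz(T,sp[1],.076))
for q in((362,208),(362,226.5)):pass
g=lambda u,v:onz(T,(365+u/4,205+v/4),.052)
e1=g(32,88);e2=g(335,100);e3=g(335,175);e4=g(32,160)
print("plate",e1,e2,e3,e4)
b=lambda u,v:onz(T,(190+u/5,210+v/5),.040)
print("block",b(25,105),b(290,65),b(320,227),b(55,270))
state()
def c(i,x,y,w,h):return cv2.resize(i["image"][y:y+h,x:x+w],(400,300),interpolation=cv2.INTER_CUBIC)
cv2.imwrite("pics/crop2.png",np.vstack([np.hstack([c(S,354,172,32,24),c(T,421,224,32,24)]),np.hstack([c(S,228,240,80,60),c(T,210,217,48,36)])]))
E
```

```text
[(array([255.41216216, 254.07432432]), array([248, 249,  16,  11, 148], dtype=int32)), (array([232.89489954, 241.83771252]), array([215, 222,  35,  33, 647], dtype=int32))]
cap [0.49815377 0.28157825 0.13985567] [0.50863555 0.29140315 0.147     ] [0.48248233 0.2730741  0.147     ]
screw [ 0.50506978 -0.11865286  0.0761149 ] [ 0.50457643 -0.11341384  0.079     ] [ 0.50356319 -0.11913355  0.076     ]
plate [0.53015721 0.00360973 0.052     ] [ 0.5209544  -0.15113867  0.052     ] [ 0.48181202 -0.14771665  0.052     ] [0.49244887 0.00546936 0.052     ]
block [0.531525   0.37049869 0.04      ] [0.54663993 0.26121804 0.04      ] [0.47784759 0.24805394 0.04      ] [0.46205415 0.35555712 0.04      ]
t0.20 tcp [ 220.1 -557.8  218. ] yawY -68.5 tilt 0.06 F [-0.4  0.2 -0.9] T [-0.02 -0.01 -0.  ] q [-1.28  0.13  1.49  0.    1.52 -0.09] op 92.8 g 0.0
```

View pics/crop2.png

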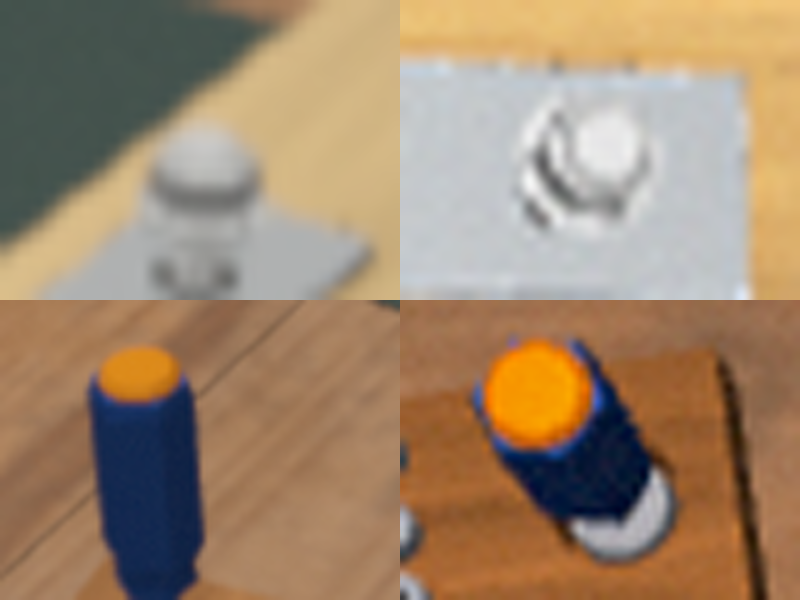

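```bash
python3 - <<'E'
from h import *
S,T=read_camera("scene"),read_camera("top")
a=[cen(mask(c["image"],(8,215,170),(22,255,255),r))for c,r in((S,(235,240,45,40)),(T,(215,215,25,25)))]
print(a); P=tri((S,T),[x[0] for x in a]);print("cap",P,onz(S,a[0][0],.147),onz(T,a[1][0],.147))
im=S["image"]
for v in range(266,284,3): print(v,im[v:v+3,244:274].mean(0).sum(1).astype(int))
sp=(370.4,183.6),(437.6,235.3)
print("screw",tri((S,T),sp),onz(T,sp[1],.079))
E
```

```text
[(array([255.42857143, 254.2244898 ]), array([249, 250,  14,   9,  98], dtype=int32)), (array([225.98319328, 227.75630252]), array([220, 222,  13,  12, 119], dtype=int32))]
cap [0.51089233 0.28735652 0.14308905] [0.50839599 0.2916982  0.147     ] [0.50912207 0.28624763 0.147     ]
266 [330 319 232 155 138 138 141 139 138 139 135 140 139 140 136 138 123 120
 122 122 120 123 149 258 353 372 378 382 382 384]
269 [327 318 259 178 139 138 137 139 140 143 138 138 138 140 138 139 132 123
 118 120 118 120 138 231 362 388 390 391 394 392]
272 [314 311 296 204 145 139 137 138 140 140 138 139 139 140 138 141 136 123
 123 121 120 119 122 202 374 399 397 390 381 378]
275 [344 352 340 230 153 139 140 137 139 139 139 139 135 135 139 138 135 124
 124 120 120 120 125 180 340 378 380 381 388 391]
278 [344 336 336 271 178 137 138 140 136 139 142 138 138 138 141 136 136 128
 122 120 120 122 120 160 293 374 383 372 361 356]
281 [366 380 377 334 216 145 135 139 137 137 137 137 139 139 140 137 141 128
 120 123 120 122 123 148 251 350 360 362 366 374]
screw [ 0.5055842  -0.12034253  0.07536128] [ 0.50385153 -0.11953674  0.079     ]
```

```bash
python3 -m inch '[97,282,20,62,100,97,282,20,62,100,97,282,20,62,100,97,282,20,62,100,97,282,20,62,100,97,282,20,62,100,97,282,20,62,100,97,282,20,62,100,97,282,20,62,100,97,282,20,62,100]' 60
python3 -m inch '[97,282,0,62,100,97,282,0,62,100,97,282,0,62,100,97,282,0,62,100,97,282,0,62,100,97,282,0,62,100,97,282,0,62,100,97,282,0,62,100,97,282,0,62,100,97,282,0,62,100]'
python3 -m inch '[95,281,0,60,100,95,281,0,60,100,95,281,0,60,100,95,281,0,60,100,95,281,0,60,100,95,281,0,60,100,95,281,0,60,100,95,281,0,60,100,95,281,0,60,100,95,281,0,60,100]'
python3 -c "from h import *;state()"
```

```text
t: 1.13
tool_pos: [0.3177, -0.2753, 0.239]
orientation: [2.336, 2.099, -0.0]
force: [-0.4, -0.2, -0.2]
opening: 0.0929
gripper_force: 0.0
t: 1.97
tool_pos: [0.4144, 0.0065, 0.2384]
orientation: [-0.926, -3.001, 0.0]
force: [-0.4, 0.2, 0.6]
opening: 0.093
gripper_force: 0.0
t: 2.8
tool_pos: [0.5097, 0.2866, 0.2376]
orientation: [0.689, -3.064, 0.001]
force: [-0.4, 0.3, 0.3]
opening: 0.0928
gripper_force: 0.0
t2.80 tcp [509.7 286.6 237.6] yawY 115.3 tilt 0.09 F [-0.4  0.3  0.3] T [ 0.06 -0.13  0.01] q [ 0.42  0.08  1.5  -0.    1.56 -1.59] op 92.8 g 0.0
```

```bash
python3 -m inch '[0,0,-40,1,100,0,0,-80,1,100,0,0,-115,1,100,0,0,-140,1,100,0,0,-148,1,100,0,0,-148,1,100]' 60
python3 -c "
from h import *
state()
S,T=read_camera('scene'),read_camera('top')
cv2.imwrite('pics/g1.png',np.hstack([cv2.resize(c['image'][y:y+150,x:x+100],(400,600),interpolation=2) for c,x,y in((S,205,190),(T,185,160))]))"
```

```text
t: 3.3
tool_pos: [0.5077, 0.2849, 0.088]
orientation: [0.711, -3.055, 0.002]
force: [-0.3, -0.7, -0.0]
opening: 0.0929
gripper_force: 0.0
t3.30 tcp [507.7 284.9  88. ] yawY 116.2 tilt 0.3 F [-0.3 -0.7 -0. ] T [ 0.13 -0.15 -0.03] q [ 0.42  0.19  1.67 -0.    1.29 -1.6 ] op 92.9 g 0.0
```

View pics/g1.png

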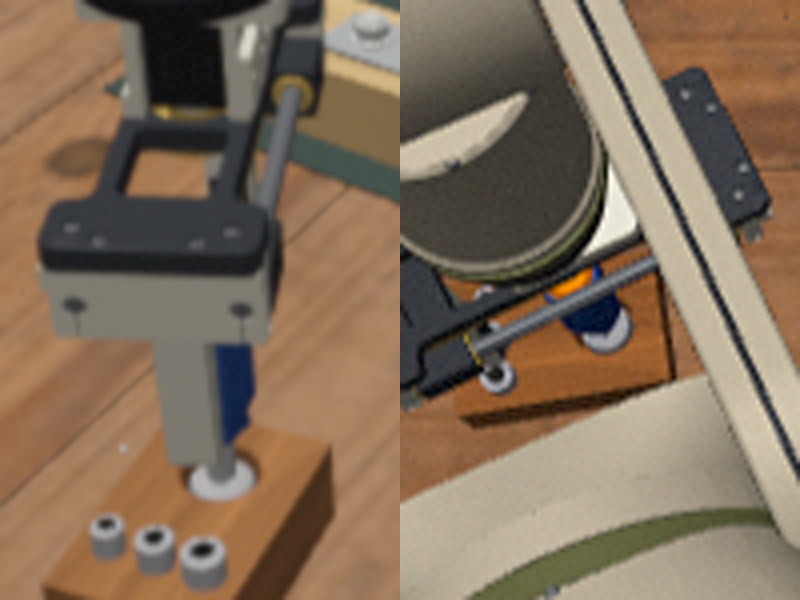

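```bash
python3 - <<'E'
from h import *
S,T=read_camera("scene"),read_camera("top")
p=robot.read_state()["tool_pos"]; print("tcp px",proj(S,p),proj(T,p))
u=np.array([np.cos(np.radians(116.2)),np.sin(np.radians(116.2)),0])
for o in (.0465,.064): print("near finger tip",proj(S,p+u*o))
for z in (.04,.088,.136): print(z,proj(S,[.509,.287,z]),proj(T,[.509,.287,z]))
E
```

```text
tcp px [257.96472439 280.44674032] [230.51235092 233.62495356]
near finger tip [252.9243495  300.56984746]
near finger tip [250.88484249 308.71234061]
0.04 [261.44977857 307.04125511] [235.21573305 240.88490198]
0.088 [259.52049943 283.61877241] [231.16951207 235.40826306]
0.136 [257.45098885 258.49380471] [226.67170544 229.32039416]
```

The picture shows the near fingertip at scene (252,306) beside the driver, whose shaft is at (260,303). That matches the projection, so I close.

```bash
python3 -m inch '[0,0,0,0,30,0,0,0,0,0,0,0,0,0,0,0,0,0,0,0,0,0,0,0,0,0,0,0,0,0,0,0,0,0,0,0,0,0,0,0]' 60; python3 -c "from h import *;state()"
```

```text
t: 4.17
tool_pos: [0.5092, 0.2869, 0.0905]
orientation: [0.721, -3.058, 0.0]
force: [0.4, 0.0, 0.1]
opening: 0.0445
gripper_force: 0.0
t4.17 tcp [509.2 286.9  90.5] yawY 116.5 tilt 0.01 F [0.4 0.  0.1] T [ 0.05 -0.1  -0.02] q [ 0.43  0.18  1.67 -0.    1.29 -1.61] op 44.5 g 0.0
```

```bash
python3 -m inch '[0,0,0,0,0,0,0,0,0,0,0,0,0,0,0,0,0,0,0,0,0,0,0,0,0,0,0,0,0,0,0,0,0,0,0]' 60; python3 -c "from h import *;state()"
```

```text
t: 4.75
tool_pos: [0.5092, 0.2869, 0.0906]
orientation: [0.721, -3.058, 0.0]
force: [-0.1, -0.1, -1.2]
opening: 0.0277
gripper_force: 59.8
t4.75 tcp [509.2 286.9  90.6] yawY 116.5 tilt 0.0 F [-0.1 -0.1 -1.2] T [ 0.08 -0.12  0.06] q [ 0.43  0.18  1.67  0.    1.29 -1.61] op 27.7 g 59.8
```

```bash
python3 -m inch '[0,0,15,0,0,0,0,40,0,0,0,0,70,0,0,0,0,95,0,0,0,0,95,0,0]'
python3 -m inch '[-2,-40,0,0,0,-2,-80,0,0,0,-2,-120,0,0,0,-2,-160,0,0,0,-3,-200,0,0,0,-3,-240,0,0,0,-4,-280,0,0,0,-4,-320,0,0,0,-5,-360,0,0,0,-5,-385,0,0,0]'
python3 -m inch '[0,-15,0,0,0,0,-21,0,0,0,0,-21,0,0,0,0,-21,0,0,0,0,-21,0,0,0]'
python3 - <<'E'
from h import *
state()
S,T=read_camera('scene'),read_camera('top')
p=robot.read_state()["tool_pos"]; m=p-[0,0,.0786]
print(proj(S,m),proj(T,m),proj(S,[.504,-.119,.079]))
cv2.imwrite("pics/s1.png",S["image"])
cv2.imwrite('pics/g2.png',np.hstack([cv2.resize(c['image'][y:y+h,x:x+w],(400,600),interpolation=2) for c,x,y,w,h in((S,340,120,60,90),(T,390,185,80,120))]))
E
```

```text
t: 5.17
tool_pos: [0.5121, 0.2882, 0.1922]
orientation: [-0.719, 3.049, 0.003]
force: [1.4, -0.1, -0.2]
opening: 0.0276
gripper_force: 59.8
t: 6.0
tool_pos: [0.5031, -0.1015, 0.1845]
orientation: [0.718, -3.057, 0.001]
force: [0.0, 0.1, -1.1]
opening: 0.0281
gripper_force: 59.8
t: 6.42
tool_pos: [0.5041, -0.1179, 0.1852]
orientation: [0.723, -3.057, -0.001]
force: [-0.4, -0.1, -1.6]
opening: 0.0277
gripper_force: 59.8
t6.42 tcp [ 504.1 -117.9  185.2] yawY 116.6 tilt 0.05 F [-0.4 -0.1 -1.6] T [ 0.14 -0.13  0.07] q [-0.33 -0.07  1.76  0.    1.46 -2.36] op 27.7 g 59.8
[371.77104237 170.98565878] [440.64216958 231.64507522] [371.33120625 182.60049314]
```

View pics/g2.png

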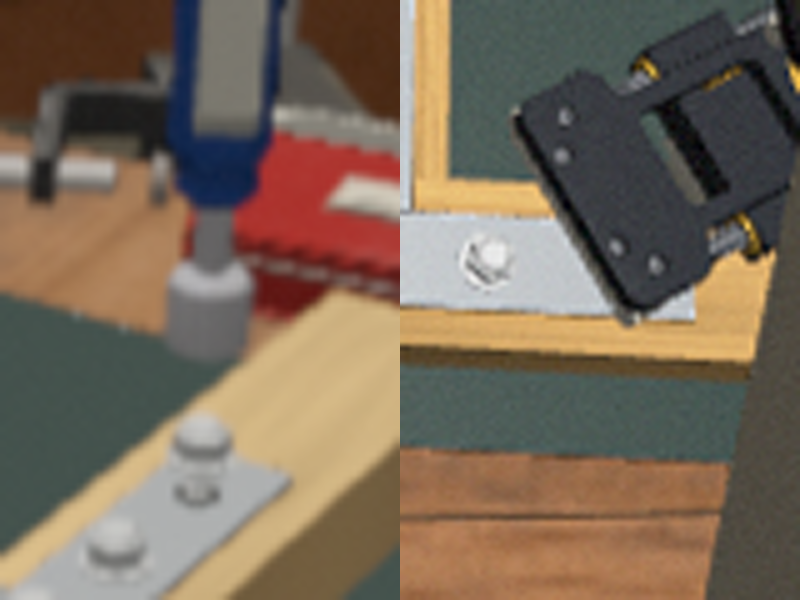

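The picture shows the mouth at scene (371,172) and the screw head's top at (370,184). They line up laterally, with a correction of about 1 mm to -y. Now I lower in steps.

```bash
python3 -m inch '[0,-1,-10,0,0,0.5,-1,-18,0,0,0.5,-1,-24,0,0,0.5,-1,-26,0,0,0.5,-1,-26,0,0]'
python3 -m inch '[0,0,-1,0,0,0,0,-2,0,0,0,0,-3,0,0,0,0,-4,0,0,0,0,-5,0,0,0,0,-5,0,0]'; python3 -c "from h import *;state()"
```

```text
t: 6.93
tool_pos: [0.5039, -0.1197, 0.1581]
orientation: [0.721, -3.056, -0.002]
force: [-0.1, -0.7, -2.0]
opening: 0.0279
gripper_force: 59.8
t: 7.43
tool_pos: [0.5047, -0.12, 0.1546]
orientation: [0.721, -3.058, -0.0]
force: [-0.3, -0.3, -0.1]
opening: 0.0277
gripper_force: 59.8
t7.43 tcp [ 504.7 -120.   154.6] yawY 116.5 tilt 0.01 F [-0.3 -0.3 -0.1] T [ 0.2  -0.09 -0.  ] q [-0.33 -0.05  1.79  0.    1.4  -2.37] op 27.7 g 59.8
```

```bash
python3 -m inch '[0,0,-0.5,0,0,0,0,-1,0,0,0,0,-1.5,0,0,0,0,-2,0,0,0,0,-2,0,0]'; python3 -c "from h import *;state()"
```

```text
t: 7.85
tool_pos: [0.5043, -0.1196, 0.1521]
orientation: [0.721, -3.057, -0.002]
force: [-0.9, 3.6, -1.3]
opening: 0.0275
gripper_force: 59.8
t7.85 tcp [ 504.3 -119.6  152.1] yawY 116.5 tilt 0.08 F [-0.9  3.6 -1.3] T [ 1.    0.29 -0.03] q [-0.33 -0.05  1.79  0.    1.4  -2.37] op 27.5 g 59.8
```

```bash
python3 -m inch '[0,0.5,0,0,0,0,1,0,0,0,0,1,-0.5,0,0,0,1,-1,0,0,0,1,-1,0,0]'; python3 -c "from h import *;state()"
```

```text
t: 8.27
tool_pos: [0.5045, -0.1192, 0.1514]
orientation: [0.721, -3.057, -0.0]
force: [-2.4, 2.1, -2.3]
opening: 0.0277
gripper_force: 59.8
t8.27 tcp [ 504.5 -119.2  151.4] yawY 116.5 tilt 0.03 F [-2.4  2.1 -2.3] T [ 0.5   0.36 -0.02] q [-0.33 -0.05  1.8  -0.    1.39 -2.36] op 27.7 g 59.8
```

```bash
python3 -m inch '[-0.5,0.5,0,0,0,-0.5,0.5,-0.5,0,0,-0.5,0.5,-1,0,0,-0.5,0.5,-1.5,0,0,-0.5,0.5,-2,0,0,-0.5,0.5,-2,0,0]'; python3 -c "from h import *;state()"
```

```text
t: 8.77
tool_pos: [0.5044, -0.1187, 0.1496]
orientation: [-0.721, 3.057, -0.0]
force: [-0.6, 0.1, -1.6]
opening: 0.0281
gripper_force: 59.8
t8.77 tcp [ 504.4 -118.7  149.6] yawY 116.5 tilt 0.02 F [-0.6  0.1 -1.6] T [ 0.08  0.   -0.04] q [-0.33 -0.05  1.8  -0.    1.39 -2.36] op 28.1 g 59.8
```

```bash
python3 -m inch '[0,0,-0.5,0,0,0,0,-1,0,0,0,0,-1.5,0,0,0,0,-2,0,0,0,0,-2,0,0]';python3 -m inch '[0,0,-0.5,0,0,0,0,-1,0,0,0,0,-1,0,0]'; python3 -c "from h import *;state()"
```

```text
t: 9.18
tool_pos: [0.5043, -0.1186, 0.1475]
orientation: [-0.721, 3.058, -0.0]
force: [0.2, -0.7, -1.4]
opening: 0.0278
gripper_force: 59.8
t: 9.43
tool_pos: [0.5043, -0.1186, 0.1466]
orientation: [-0.721, 3.058, -0.0]
force: [0.3, 0.0, -2.0]
opening: 0.0282
gripper_force: 59.8
t9.43 tcp [ 504.3 -118.6  146.6] yawY 116.5 tilt 0.0 F [ 0.3  0.  -2. ] T [ 0.07 -0.18  0.  ] q [-0.33 -0.05  1.8   0.    1.38 -2.36] op 28.2 g 59.8
```

```bash
for i in 1 2; do python3 -c "print(end='')"; done; python3 -m inch '[0,0,-0.5,0,0,0,0,-0.5,0,0]' | grep -E 'pos|force'; python3 -m inch '[0,0,-0.5,0,0,0,0,-0.5,0,0]'| grep -E 'pos|force'; python3 -m inch '[0,0,-0.5,0,0,0,0,-0.5,0,0]'| grep -E 'pos|force'
```

```text
tool_pos: [0.5044, -0.1187, 0.1464]
force: [-1.0, 0.2, -0.1]
gripper_force: 59.8
tool_pos: [0.5045, -0.1187, 0.1463]
force: [-1.6, -0.1, 4.6]
gripper_force: 59.8
tool_pos: [0.5045, -0.1187, 0.1461]
force: [-2.6, 0.9, 7.8]
gripper_force: 59.8
```

```bash
python3 -m inch '[-0.3,0,-0.4,0,0,-0.3,0,-0.5,0,0]' | grep -E 'pos|force'; python3 -m inch '[-0.2,0,-0.5,0,0,-0.2,0,-0.5,0,0]'| grep -E 'pos|force'; python3 -c "from h import *;state()"
```

```text
tool_pos: [0.5045, -0.1187, 0.146]
force: [-2.9, 1.5, 10.0]
gripper_force: 59.8
tool_pos: [0.5045, -0.1187, 0.1459]
force: [-3.2, 1.3, 11.4]
gripper_force: 59.8
t10.27 tcp [ 504.5 -118.7  145.9] yawY 116.5 tilt 0.11 F [-3.2  1.3 11.4] T [0.56 0.82 0.03] q [-0.33 -0.05  1.8   0.    1.38 -2.36] op 27.9 g 59.8
```

```bash
python3 -m inch '[-0.3,0.2,-0.6,0,0,-0.3,0.2,-0.6,0,0]' | grep -E 'pos|force'; python3 -m inch '[0,0,0,-5,0,0,0,0,-10,0,0,0,-0.1,-15,0,0,0,-0.2,-20,0,0,0,-0.2,-20,0]'| grep -E 'pos|force'; python3 -c "from h import *;state()"
```

```text
tool_pos: [0.5044, -0.1187, 0.1458]
force: [-4.1, 0.6, 13.4]
gripper_force: 59.8
tool_pos: [0.5042, -0.1188, 0.1456]
force: [-5.1, 0.8, 15.5]
gripper_force: 59.8
t10.85 tcp [ 504.2 -118.8  145.6] yawY 96.2 tilt 0.13 F [-5.1  0.8 15.5] T [0.45 1.22 0.04] q [-0.33 -0.05  1.81 -0.    1.38 -2.01] op 27.9 g 59.8
```

```bash
python3 -m inch '[-0.3,0,-0.1,-5,0,-0.5,0,-0.2,-10,0,-0.5,0,-0.3,-15,0,-0.5,0,-0.4,-20,0,-0.5,0,-0.5,-25,0,-0.5,0,-0.6,-30,0,-0.5,0,-0.6,-30,0]'| grep -E 'pos|force'; python3 -c "from h import *;state()"
```

```text
tool_pos: [0.5041, -0.1188, 0.1452]
force: [-3.6, 1.9, 14.7]
gripper_force: 59.8
t11.43 tcp [ 504.1 -118.8  145.2] yawY 66.2 tilt 0.18 F [-3.6  1.9 14.7] T [0.38 1.01 0.07] q [-0.33 -0.05  1.81 -0.    1.38 -1.49] op 28.0 g 59.8
```

```bash
python3 -m inch '[-0.2,0.2,-0.1,-6,0,-0.3,0.2,-0.2,-12,0,-0.3,0.2,-0.3,-18,0,-0.3,0.2,-0.4,-24,0,-0.3,0.2,-0.5,-30,0,-0.3,0.2,-0.6,-36,0,-0.3,0.2,-0.7,-42,0,-0.3,0.2,-0.8,-48,0,-0.3,0.2,-0.9,-54,0,-0.3,0.2,-0.9,-54,0]'| grep -E 'pos|force'; python3 -c "from h import *;state()"
```

```text
tool_pos: [0.5039, -0.1188, 0.1445]
force: [-3.8, 0.0, 15.4]
gripper_force: 59.8
t12.27 tcp [ 503.9 -118.8  144.5] yawY 12.1 tilt 0.21 F [-3.8  0.  15.4] T [0.15 0.92 0.03] q [-0.33 -0.05  1.81 -0.    1.38 -0.54] op 27.4 g 59.8
```

```bash
python3 -m inch '[-0.2,0,-0.1,-6,0,-0.3,0,-0.2,-12,0,-0.3,0,-0.3,-18,0,-0.3,0,-0.4,-24,0,-0.3,0,-0.5,-30,0,-0.3,0,-0.6,-36,0,-0.3,0,-0.7,-42,0,-0.3,0,-0.8,-48,0,-0.3,0,-0.9,-54,0,-0.3,0,-0.9,-54,0]'| grep -E 'pos|force';  python3 -m inch '[0,0,-0.1,-6,0,0,0,-0.2,-12,0,0,0,-0.3,-18,0,0,0,-0.4,-24,0,0,0,-0.5,-30,0,0,0,-0.6,-36,0,0,0,-0.7,-42,0,0,0,-0.8,-48,0,0,0,-0.9,-54,0,0,0,-0.9,-54,0]'| grep -E 'pos|force'; python3 -c "from h import *;state()"
```

```text
tool_pos: [0.5038, -0.1188, 0.1437]
force: [-3.3, 1.1, 15.6]
gripper_force: 59.8
tool_pos: [0.5039, -0.1188, 0.1429]
force: [-3.9, 1.0, 17.0]
gripper_force: 59.8
t13.93 tcp [ 503.9 -118.8  142.9] yawY -95.8 tilt 0.24 F [-3.9  1.  17. ] T [0.32 0.94 0.02] q [-0.33 -0.05  1.81 -0.    1.37  1.34] op 27.8 g 59.8
```

```bash
python3 -m inch '[0,0,-0.1,-6,0,0,0,-0.2,-12,0,0,0,-0.3,-18,0,0,0,-0.4,-24,0,0,0,-0.4,-24,0,0,0,-0.4,-24,0]'| grep -E 'pos|force'; python3 -m inch '[0,0,1,3,0,0,0,2,5,0,0,0,4,5,0,0,0,8,5,0,0,0,14,5,0,0,0,25,5,0,0,0,45,5,0,0,0,45,5,0]'| grep -E 'pos|force'; python3 - <<'E'
from h import *
state()
S=read_camera('scene')
cv2.imwrite('pics/g3.png',cv2.resize(S['image'][120:210,340:400],(400,600),interpolation=2))
E
```

```text
tool_pos: [0.5039, -0.1189, 0.1426]
force: [-3.5, -0.2, 17.5]
gripper_force: 59.8
tool_pos: [0.5038, -0.1187, 0.1884]
force: [0.7, -0.8, -0.2]
gripper_force: 59.8
t15.10 tcp [ 503.8 -118.7  188.4] yawY -114.5 tilt 0.24 F [ 0.7 -0.8 -0.2] T [ 0.09 -0.03 -0.01] q [-0.33 -0.08  1.76  0.    1.46  1.67] op 27.4 g 59.8
```

View pics/g3.png

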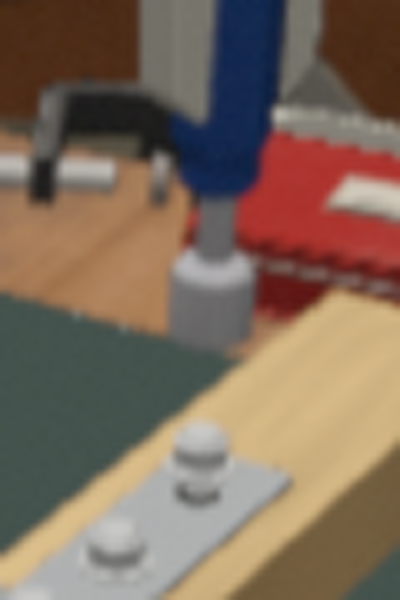

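The picture shows the head lower, at crop row 431 where it was 424, and the driver hanging straight and free. I go back to the original grasp pose and yaw.

```bash
python3 -m inch '[0,12,2,7,0,0,24,2,14,0,0,36,2,21,0,0,48,2,28,0,1,60,2,35,0,1,72,2,42,0,1,84,2,49,0,1,94,2,55,0,1,101,2,58,0,1,101,2,58,0]'|grep pos
python3 -m inch '[0,12,0,7,0,0,24,0,14,0,0,36,0,21,0,0,48,0,28,0,1,60,0,35,0,1,72,0,42,0,1,84,0,49,0,1,94,0,55,0,1,101,0,58,0,1,101,0,58,0]'|grep pos
python3 -m inch '[0,12,0,7,0,0,24,0,14,0,0,36,0,21,0,0,48,0,28,0,1,60,0,35,0,1,72,0,42,0,1,84,0,49,0,1,94,0,55,0,1,101,0,58,0,1,101,0,58,0]'|grep pos
python3 -m inch '[0,12,0,7,0,0,24,0,14,0,0,36,0,21,0,0,48,0,28,0,1,60,0,35,0,1,72,0,42,0,1,84,0,49,0,1,94,0,55,0,1,101,0,57,0,1,101,0,57,0]'|grep pos
python3 -m inch '[0,0,0,0,0,0,0,0,0,0]'|grep pos
python3 -c "from h import *;state()"
```

```text
tool_pos: [0.5025, -0.0159, 0.1853]
tool_pos: [0.5039, 0.0844, 0.1857]
tool_pos: [0.5051, 0.1851, 0.186]
tool_pos: [0.5063, 0.286, 0.1862]
tool_pos: [0.5064, 0.2849, 0.1864]
t18.65 tcp [506.4 284.9 186.4] yawY 116.3 tilt 0.04 F [-0.5  0.1 -1.6] T [ 0.03 -0.15  0.02] q [ 0.42  0.1   1.58 -0.    1.46 -1.6 ] op 27.7 g 59.8
```

```bash
python3 -m inch '[2.8,2,0,0,0,2.8,2,-20,0,0,2.8,2,-40,0,0,2.8,2,-55,0,0,2.8,2,-62,0,0,2.8,2,-62,0,0,2.8,2,-62,0,0]'|grep -E 'pos|force'
python3 -m inch '[0,0,-4,0,0,0,0,-8,0,0,0,0,-12,0,0,0,0,-16,0,0,0,0,-16,0,0]'|grep -E 'pos|force'
python3 -c "from h import *;state()"
```

```text
tool_pos: [0.5093, 0.2875, 0.1249]
force: [0.3, 0.5, -1.2]
gripper_force: 59.8
tool_pos: [0.5086, 0.2875, 0.1076]
force: [-1.0, 0.5, -1.5]
gripper_force: 59.8
t19.65 tcp [508.6 287.5 107.6] yawY 116.5 tilt 0.08 F [-1.   0.5 -1.5] T [ 0.07 -0.08  0.04] q [ 0.43  0.17  1.65 -0.    1.32 -1.61] op 27.9 g 59.8
```

In the bore (mouth at about 29 mm) with no side load. I lower to the floor.

```bash
python3 -m inch '[0.4,-0.4,-4,0,0,0.4,-0.4,-8,0,0,0.4,-0.4,-12,0,0,0.4,-0.4,-15,0,0,0.4,-0.4,-16,0,0,0.4,-0.4,-16,0,0]'|grep -E 'pos|force'
python3 -m inch '[0,0,-0.5,0,0,0,0,-1,0,0,0,0,-1,0,0]'|grep -E 'pos|force'
python3 -c "from h import *;state()"
```

```text
tool_pos: [0.5092, 0.2872, 0.092]
force: [-0.3, 1.3, -1.5]
gripper_force: 59.8
tool_pos: [0.5096, 0.2874, 0.0918]
force: [-0.4, -0.4, -1.4]
gripper_force: 59.8
t20.40 tcp [509.6 287.4  91.8] yawY 116.5 tilt 0.02 F [-0.4 -0.4 -1.4] T [ 0.1  -0.13  0.  ] q [ 0.43  0.18  1.67  0.    1.29 -1.61] op 27.8 g 59.8
```

```bash
python3 -m inch '[0,0,-0.5,0,0,0,0,-0.8,0,0,0,0,-0.8,0,0]'|grep -E 'pos|force'
python3 -m inch '[0,0,-0.4,0,0,0,0,-0.7,0,0,0,0,-0.7,0,0]'|grep -E 'pos|force'
```

```text
tool_pos: [0.5095, 0.2874, 0.0908]
force: [-0.2, -0.0, -1.8]
gripper_force: 59.8
tool_pos: [0.5098, 0.2875, 0.0906]
force: [-0.1, -0.1, 0.6]
gripper_force: 59.8
```

Floor reached. I release, retreat upward and check.

```bash
python3 -m inch '[0,0,0,0,40,0,0,0,0,60,0,0,0,0,100,0,0,0,0,100,0,0,0,0,100,0,0,0,0,100,0,0,0,0,100,0,0,0,0,100]'|grep -E 'pos|force|open'
python3 -m inch '[0,0,15,0,100,0,0,40,0,100,0,0,80,0,100,0,0,120,0,100,0,0,120,0,100]'|grep -E 'pos|force|open'
python3 -m inch '[0,-40,0,0,100,0,-80,0,0,100,0,-120,0,0,100,0,-160,0,0,100,0,-200,0,0,100,0,-200,0,0,100,0,-200,0,0,100]'|grep -E 'pos|force|open'
python3 - <<'E'
from h import *
S,T=read_camera('scene'),read_camera('top')
a=[cen(mask(c["image"],(8,215,170),(22,255,255),r))[0]for c,r in((S,(235,240,45,40)),(T,(215,215,25,25)))];print(a)
cv2.imwrite('pics/g4.png',np.hstack([cv2.resize(c['image'][y:y+h,x:x+w],(400,600),interpolation=2) for c,x,y,w,h in((S,210,230,80,120),(T,190,180,80,120))]))
E
```

```text
tool_pos: [0.5095, 0.2873, 0.0901]
force: [0.3, -0.4, -0.0]
opening: 0.0763
gripper_force: 0.0
tool_pos: [0.5134, 0.2892, 0.2202]
force: [1.2, 0.3, 1.6]
opening: 0.0931
gripper_force: 0.0
tool_pos: [0.5098, 0.0854, 0.2103]
force: [-0.0, 1.1, -0.3]
opening: 0.0929
gripper_force: 0.0
[array([254.81, 254.6 ]), array([225.48305085, 227.41525424])]
```

View pics/g4.png

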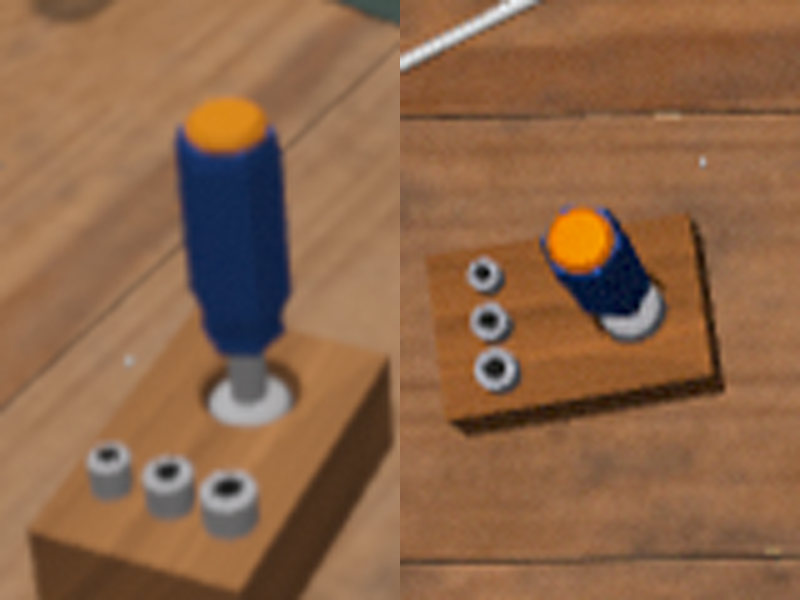

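The driver stands upright in its bore: its cap is within 1 px of its start, at scene (254.8,254.6) and top (225.5,227.4). The robot is clear.

```bash
python3 -m inch '[0,0,0,0,100,0,0,0,0,100,0,0,0,0,100,0,0,0,0,100]'|grep -E 't:'; python3 -c "
from plant import job
print(job.close_job())"
```

```text
t: 23.0
the job is handed in; nothing more can be done
None
```

The job is handed in: the screw was turned clockwise about 235° under a 15–19 N push and went in roughly 3 mm. The driver is back upright and released in its bore, and the robot stayed well clear of the tape measure; the interface gave no verdict.

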